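# Hold the saw's brake-release key turned

## Task

Take the key with the square paddle-shaped head out of the wooden stand and push it fully home in the slot on top of the grey release box; its pins are sticky, so it may need a firm push and a little wiggling. Turn it clockwise a quarter turn to its stop and finish still gripping it and holding it turned, as it springs back if let go and I need the saw's brake released. Leave the round-headed key in the stand, and do not disturb the tape measure, the wood offcut or the bolt.

Things in the scene. Friction and masses are not known exactly. Their poses are not given: they have to be found in the camera images.
- paddle_key: Loose 60 g key, flat black square paddle head, upright in a slot of the stand. Origin: blade tip. z: tip to head, y: width, x: thickness. Blade 14 (y) x 5 (x) mm, z 0-34, rounded tip, fits either way round (half turn); neck 6 mm dia. to z 46; collar 18 mm dia. z 46-50, its underside seats on lock or stand; head z 54-90 mm, 34 wide, 8 thick: grip across the thickness (x) at z 76.
- round_key: Loose key with the same length, collar, origin and axes, told apart by its black round disc head (36 mm in diameter, 8 mm thick). It belongs to another lock: its blade has no neck and will not turn in this one. It stands in the other slot of the stand and stays there.
- key_stand: Fixed light wooden block on a larger base, 132 mm (own y) by 56 mm (own x), 54 mm tall; origin at the centre of its underside. Two upright slots, each 16.5 mm (y) by 7.5 mm (x), at y = -32 and +32 mm; keys stand sunk 46 mm in them; which key is in which slot varies.
- release_box: Fixed grey box, 100 (x) by 90 (y) mm, 55 mm tall, with a 50 mm square steel plate 8 mm thick on top, four screws in it; origin at the centre of its underside, z up. A black cable gland on its +x side reaches 63 mm out, mounting ears 60 mm out on both y sides. Place and yaw vary; box and stand may swap sides.
- keyway (a point): Centre of the slot's mouth in the top face of the plate (63 mm above the worktop), axes as the box. Slot 16 mm (y) x 6.8 mm (x), 2 mm bevel; the key goes straight down 46 mm until its collar rests on the plate. Two spring pins resist from about 19 and 33 mm depth (about 3 to 12 N). The key can turn only within about 4 mm of fully home, and is then trapped.
- lock_plug (a joint): Angle of the lock's inner plug (rad): 0 at rest, slot in line with the plate's; grows as the key turns clockwise seen from above; stop at 1.571 (quarter turn). A spring returns it to 0: about 0.08 N m at the stop, plus slight friction. The blade has about 0.2 rad of play in the plug: the key turns about that much more than this joint.
- tape_measure: Blue tape measure, 82 x 44 x 68 mm, bystander; origin at the centre of its underside.
- wood_offcut: Block of wood, 75 x 38 x 38 mm, bystander; origin at the centre of its underside.
- hex_bolt: Steel hexagon bolt lying down, 67 x 18 x 16 mm, bystander; origin at the centre of its underside.

How it is judged (in metres and radians):
On the way, in this order (a step that is already met when the one before it is completed fails the run):
1. the paddle-headed key is drawn out of the stand (height (world z) of paddle_key above 0.06 m), for 0.1 s.
2. the paddle-headed key is fully home in the release box (z of paddle_key in the frame of keyway below -0.041 m and horizontal distance between paddle_key and keyway below 0.004 m and angle between paddle_key's own z axis and vertical below 0.15 rad), for 0.1 s.
At the end, for the whole second after the job is handed in: The lock plug is turned past 1.40 rad (80 degrees) and stays there; the paddle-headed key is within 5 mm of fully home, within 4 mm of the slot's centre, upright within 0.15 rad and still; the fingers still grip it (over 2 N); the round-headed key is within 20 mm of where it stood (all of step 2 and value of joint lock_plug above 1.4 rad and contact force between the fingers and paddle_key above 2 N and linear speed of paddle_key below 0.02 m/s and distance of round_key from where it was at the start of the episode below 0.02 m); the arm keeps its last pose, push and grip.
It fails at once if the round-headed key is taken out of the stand (distance of round_key from where it was at the start of the episode above 0.02 m).
It fails at once if the tape measure, offcut or bolt is knocked away (over 30 mm) (distance of any of tape_measure, wood_offcut, hex_bolt from where it was at the start of the episode above 0.03 m).
It also fails if it takes over 51 s, if anything falls off the work surface, if the arm or the gripper's body presses on something with over 40 N, if the wrist force passes 120 N, or if a joint passes its speed limit or range.

## Robot

A 7-joint arm with a two-finger parallel gripper is mounted at the origin on a cart in front of the work surface, level with it; the furniture and walls round the work are solid. World frame = base frame: x ahead of the robot, y to its left, z up, the work surface at z = 0. Lengths are in mm, angles in rad, forces in N, time in s.
With the tool pointing down it reaches from about 400 to 850 mm from the base axis. Payload 10.4 kg.
Tool frame: the origin (TCP) lies on the front face of the gripper's body, between the roots of the fingers; the fingertips stand 70 mm ahead of it and the grasp point (between the pads) lies 51 mm ahead of it; z points along the fingers, y is the line along which they close (so a half turn about z gives the same grasp; the last joint's range is limited). The gripper opens to 87 mm and grips with 3 to 60 N. Pads are 19 mm wide; open, the fingers measure 117 mm over their backs; the gripper's body (75 mm by 190 mm) begins 51 mm behind the grasp point.
Start: joints at [-1.228, 0.332, -0.065, 1.46, 0.022, 1.35, -0.088], TCP at [223.548, 583.67, 292.276] pointing down, gripper open.
Joint ranges: [-2.6, 2.6], [-0.5, 2.12], [-1.47, 1.34], [0.16, 2.42], [-1.27, 4.41], [0.06, 2.06], [-2.6, 2.6]. Speed limits (rad/s): [2.22, 2.22, 2.79, 2.79, 3.14, 3.14, 3.14].

## Interface

Orientations are given as a 3x3 rotation matrix whose columns are the frame's x, y, z axes.
In Python, from station import manip gives the robot as it stands.
- The arm moves only by the tool jog_arm, never from a script. Its argument "plan" is a list of rows, each an object with "rotation": the turn, a rotation vector about the tool's x, y, z in rad, a list of three; "travel": the shift along the tool's x, y, z in m, a list of three; "grip": the opening, from 0 (shut) to 1 (fully open). A call has 1 to 5 rows; each row shifts and turns the commanded pose from where the row before left it, along the tool's axes as they then stand; what a row does not reach is not made up. A row lasts 1/8 s, in which the tool goes at most 62.5 mm and 10.7 degrees, less where a joint would pass 70% of its speed; a pose out of reach is approached as far as the arm can. A call with a gripper value outside its range is refused whole. The fingers move at their own pace and stop on an object; the grip force is fixed at half the most. Time passes only in rows, so rows that do not move let the fingers close. It gives the time, the measured TCP pose, the force, the opening and the grip force at its end, in the units of the state.
- manip.sense(): the state, without advancing time (a new reading comes with each control period).
- manip.get_image(name): name is "scene" or "top" or "wrist"; returns a dict with "pixels" (420x560x3 uint8, red, green, blue), "mtx" (3x3 intrinsics, pixels), "pose" (4x4, takes a point from camera to world coordinates). Camera axes: x right, y down, z forward; pixel columns grow to the right and rows downward; lengths in mm; the calibration is good to about 2 mm. A picture is of the moment at which its call begins. There is no depth.
- manip.sign_off(): hands the job in; it is judged then, once.
The state is a dict: "clock": time; "joints": joint angles; "dq": joint speeds; "joint_efforts": joint torques, N m; "eef_pos": TCP position; "tcp_rot": TCP orientation; "force": force on the tool from outside, world axes, zero at the start; "wrist_torque": the same for the moment, N m; "width": finger opening in mm; "gripper_force": force on a finger pad.
Only numpy, scipy, OpenCV 4.12 (cv2) and the standard library are available. Lean on these libraries where they do the work, as an engineer would, in place of code of your own. Each camera call takes 0.05 s, during which the arm holds its last target. There are 200 camera calls.

## Working session

There is one attempt and no reset: what is moved stays moved. The work goes in short steps, Python scripts to look and compute and a tool call to move; the robot and the scene stay as the last step left them, time stands still between calls to the robot, and variables do not carry over. Pictures are saved under pics/ and viewed, at most 11 in all, crops included, and the job is handed in when it is done.

Besides the shell and the picture viewer there is one more tool, called after "Request:" as a command line: name --argument value ..., lists and objects as JSON in quotes. jog_arm: Moves the arm, as the interface text tells. Its arguments: {"type":"object","properties":{"plan":{"type":"array","items":{"type":"object","properties":{"rotation":{"type":"array","items":{"type":"number"}},"travel":{"type":"array","items":{"type":"number"}},"grip":{"type":"number"}}}}},"required":["plan"]}

```bash
mkdir -p pics; ls
python3 - <<'E'
from station import manip
import cv2,numpy as np
s=manip.sense();print({k:np.round(v,3).tolist() for k,v in s.items()})
for n in("scene","top","wrist"):
    d=manip.get_image(n);cv2.imwrite(f"pics/{n}0.png",d["pixels"][:,:,::-1]);np.savez(f"pics/{n}0.npz",**d);print(n,np.round(d["mtx"],1).tolist(),np.round(d["pose"],3).tolist())
a=[cv2.imread(f"pics/{n}0.png") for n in("scene","top")]
E
```

```text
pics
{'clock': 0.0, 'joints': [-1.228, 0.333, -0.065, 1.461, 0.022, 1.35, -0.088], 'dq': [-0.001, -0.001, -0.0, -0.0, -0.001, -0.001, -0.001], 'joint_efforts': [-0.0, -62.325, 0.024, -38.989, -0.061, 0.04, 0.0], 'eef_pos': [223.447, 583.389, 291.466], 'tcp_rot': [[-0.934, 0.358, -0.0], [0.358, 0.934, -0.001], [-0.0, -0.001, -1.0]], 'force': [-0.161, 0.74, -0.738], 'wrist_torque': [0.035, -0.004, 0.005], 'gripper_force': 0.0, 'width': 87.075}
scene [[518.6, 0.0, 290.6], [0.0, 518.6, 210.9], [0.0, 0.0, 1.0]] [[0.699, -0.457, 0.55, 94.451], [-0.715, -0.424, 0.557, -761.54], [-0.021, -0.782, -0.622, 647.634], [0.0, 0.0, 0.0, 1.0]]
top [[443.2, 0.0, 280.0], [0.0, 443.2, 213.3], [0.0, 0.0, 1.0]] [[0.025, -0.994, 0.106, 498.798], [-1.0, -0.023, 0.019, -239.788], [-0.017, -0.106, -0.994, 910.32], [0.0, 0.0, 0.0, 1.0]]
wrist [[320.3, 0.0, 276.6], [0.0, 320.3, 210.8], [0.0, 0.0, 1.0]] [[0.357, 0.904, 0.234, 159.611], [0.934, -0.345, -0.091, 607.198], [-0.002, 0.251, -0.968, 384.18], [0.0, 0.0, 0.0, 1.0]]
```

View pics/top0.png

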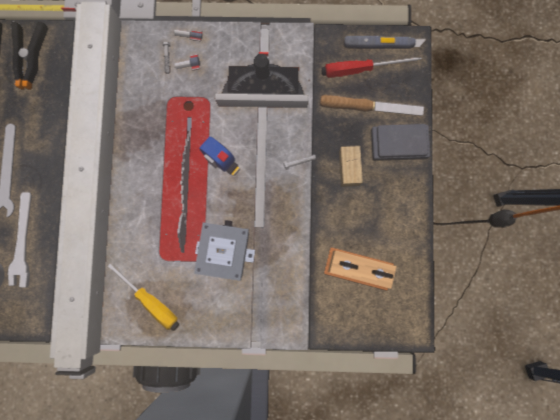

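View pics/scene0.png

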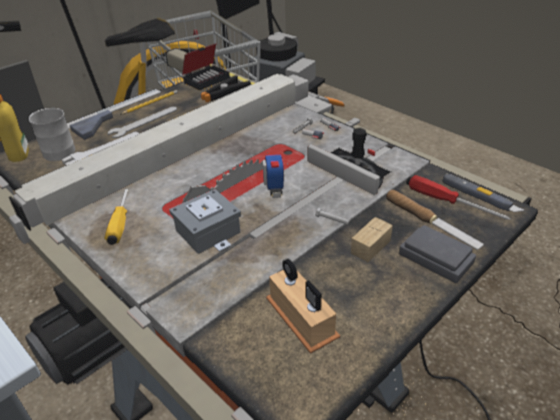

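The top view shows the box with its plate at (221,251), and the stand at (360,268) with dark heads at (348,265) and (382,272). The tape is at (220,155), the bolt at (300,160) and the offcut at (351,165). In the scene view the round head is at (290,270) and the square head at (313,295). The square one is nearer the camera, so it is the right-hand key in the top view.

```bash
cat > h.py <<'E'
import cv2,numpy as np
def load(n):
    d=np.load(f"pics/{n}.npz");return {k:d[k] for k in d}
def ray(d,uv):
    v=d["pose"][:3,:3]@np.linalg.inv(d["mtx"])@np.array([*uv,1.]);return d["pose"][:3,3],v/np.linalg.norm(v)
def onz(d,uv,z):
    o,v=ray(d,uv);return o+v*(z-o[2])/v[2]
def cross(rs):
    A=0;b=0
    for o,v in rs:
        P=np.eye(3)-np.outer(v,v);A=A+P;b=b+P@o
    p=np.linalg.solve(A,b);return p,[np.linalg.norm((np.eye(3)-np.outer(v,v))@(p-o)) for o,v in rs]
def proj(d,p):
    c=d["pose"][:3,:3].T@(np.array(p)-d["pose"][:3,3]);q=d["mtx"]@c;return q[:2]/q[2]
def blobs(mask,amin,roi):
    m=np.zeros_like(mask);x0,y0,x1,y1=roi;m[y0:y1,x0:x1]=mask[y0:y1,x0:x1]
    n,l,s,c=cv2.connectedComponentsWithStats(m)
    out=[]
    for i in range(1,n):
        if s[i,4]>=amin:
            cs,_=cv2.findContours((l==i).astype('uint8'),0,2);out.append((c[i],s[i,4],cv2.minAreaRect(max(cs,key=cv2.contourArea))))
    return out
def dark(d,t=60): return (d["pixels"].max(2)<t).astype('uint8')
E
python3 - <<'E'
from h import *
t=load("top0");s=load("scene0")
bt=blobs(dark(t),15,(330,255,394,285));bs=blobs(dark(s),30,(275,255,330,312))
for b in bt+bs:print(np.round(b[0],1),b[1],np.round(b[2][2]),np.round(b[2][1],1),np.round(b[2][0],1))
R=sorted(bs,key=lambda b:b[0][0]);T=sorted(bt,key=lambda b:b[0][0])
for a,b in zip(T,R): print(cross([ray(t,a[0]),ray(s,b[0])]))
hsv=cv2.cvtColor(t["pixels"],cv2.COLOR_RGB2HSV)
p=((t["pixels"].min(2)>165)).astype('uint8')
for b in blobs(p,100,(195,225,250,280)):print("plate",b,onz(t,b[2][0],63))
im=t["pixels"][:,:,::-1]
a=cv2.resize(im[210:290,180:260],(400,400),interpolation=2);b=cv2.resize(im[235:300,320:400],(480,390),interpolation=2)
c=np.zeros((400,790,3),'uint8');c[:,:400]=a;c[:390,400:]=b[:,:390]
cv2.imwrite("pics/c0.png",c)
E
```

```text
[289.9 269.4] 182 61.0 [21.1 11.6] [290.2 269.1]
[313.9 295.2] 214 90.0 [28. 14.] [313. 295.]
plate (array([220.01518027, 250.92030361]), np.int32(527), ((220.10812377929688, 250.8513641357422), (24.824247360229492, 25.646244049072266), 9.462322235107422)) [ 514.12665616 -110.87150384   63.        ]
```

Run:
```python
from h import *
t=load("top0");s=load("scene0")
bt=blobs(dark(t,95),15,(335,256,396,282))
for b in bt:print(np.round(b[0],1),b[1],np.round(b[2][2]),np.round(b[2][1],1))
bs=blobs(dark(s),30,(275,255,330,312))
R=sorted(bs,key=lambda b:b[0][0]);T=sorted(bt,key=lambda b:b[0][0])
for a,b in zip(T,R): print(cross([ray(t,a[0]),ray(s,b[0])]),onz(t,a[0],105))
h=cv2.cvtColor(t["pixels"],cv2.COLOR_RGB2HSV)
m=((h[...,0]<22)&(h[...,1]>90)&(h[...,2]>120)).astype('uint8')
for b in blobs(m,300,(320,240,405,295)):print("stand",b,onz(t,b[2][0],30))
p=t["pixels"]
print(p[244:258,210:232].min(2))
```

```text
[348.4 264.7] 65 14.0 [17.7  3.6]
[382.  273.4] 76 13.0 [20.6  3.7]
(array([ 493.63991552, -353.22321361,   78.09916558]), [np.float64(0.3843290875787679), np.float64(0.38432908757872986)]) [ 494.09209375 -349.79690707  105.        ]
(array([ 479.44679425, -415.67364937,   78.07396083]), [np.float64(0.025035516198671257), np.float64(0.025035516198777825)]) [ 480.05465115 -409.96690743  105.        ]
stand (array([358.96711685, 268.41103934]), np.int32(1703), ((360.0635986328125, 268.6831359863281), (69.51651000976562, 28.609683990478516), 14.534454345703125)) [ 486.51657198 -382.9120546    30.        ]
[[180 182 183 183 183 184 184 184 184 184 184 183 184 183 183 183 183 182
  182 181 170 150]
 [178 178 179 179 179 180 181 181 182 183 183 183 183 184 184 184 184 184
  184 184 182 180]
 [178 178 178 178 178 178 177 178 177 178 179 180 180 181 181 181 182 183
  183 183 183 184]
 [179 179 178 179 179 176 170 168 169 171 173 175 175 176 176 177 178 179
  181 181 181 181]
 [181 182 181 181 179 171 150 136 139 146 154 159 163 165 166 168 173 177
  177 178 177 177]
 [181 181 182 181 180 171 142 108 108 124 129 132 127 131 137 148 165 176
  177 177 176 177]
 [181 181 181 181 181 174 144 100 109 126 128 125 112 118 135 147 165 178
  178 179 178 177]
 [181 180 181 181 180 174 150 110 118 128 129 129 128 128 137 151 169 179
  179 179 180 179]
 [180 180 180 180 180 177 162 142 140 142 140 140 135 134 145 163 176 180
  180 181 179 180]
 [180 181 180 180 179 180 178 176 175 172 168 166 158 152 159 171 178 179
  180 179 179 180]
 [180 181 181 181 182 181 181 181 180 180 180 180 178 177 178 179 179 179
  179 179 179 179]
 [179 179 180 179 180 179 181 181 182 182 182 182 182 181 181 181 181 180
  180 180 179 178]
 [181 182 181 181 180 180 180 180 181 180 180 180 181 181 182 182 182 182
  182 182 182 179]
 [174 181 182 181 182 182 183 182 182 182 181 181 181 181 180 181 181 180
  181 181 182 180]]
```

View pics/c0.png

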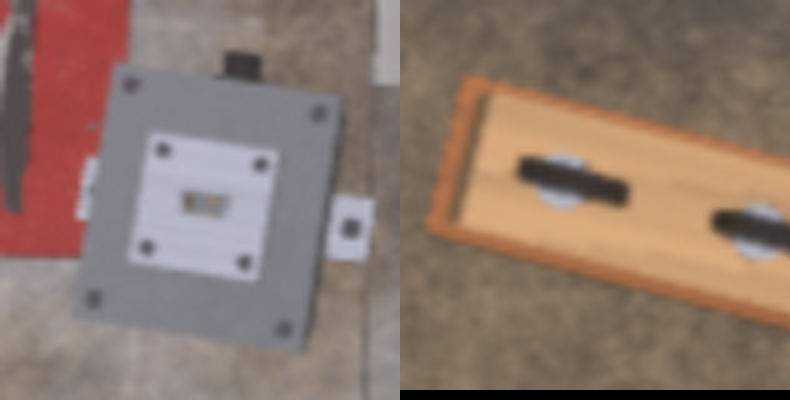

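The heads triangulate to z = 78 mm (80 expected) and 64 mm apart, as they should be. The paddle key is at about (479.5,-415.5), yaw about -13°. The keyway is at about (514,-111), yaw about -9.5°. I'm moving along an arc to a point above the box.

Request:
jog_arm --plan '[{"rotation": [0,0,0.1],"travel": [-0.061,-0.01,0],"grip": 1},{"rotation": [0,0,0.1],"travel": [-0.061,-0.01,0],"grip": 1},{"rotation": [0,0,0.1],"travel": [-0.06,-0.01,0],"grip": 1},{"rotation": [0,0,0.1],"travel": [-0.06,-0.01,0],"grip": 1},{"rotation": [0,0,0.1],"travel": [-0.059,-0.01,0],"grip": 1}]'

```text
clock: 0.78
eef_pos: [450.1, 380.8, 292.0]
tcp_rot: [[-0.645, 0.764, -0.0], [0.764, 0.645, -0.0], [-0.0, -0.0, -1.0]]
force: [0.1, 0.2, 0.3]
width: 86.9
gripper_force: 0.0
```

Request:
jog_arm --plan '[{"rotation": [0,0,0.1],"travel": [-0.058,-0.01,0],"grip": 1},{"rotation": [0,0,0.1],"travel": [-0.058,-0.01,0],"grip": 1},{"rotation": [0,0,0.1],"travel": [-0.057,-0.01,0],"grip": 1},{"rotation": [0,0,0.1],"travel": [-0.056,-0.01,0],"grip": 1},{"rotation": [0,0,0.1],"travel": [-0.055,-0.01,0],"grip": 1}]'

```text
clock: 1.4
eef_pos: [542.5, 110.9, 292.0]
tcp_rot: [[-0.2, 0.98, -0.0], [0.98, 0.2, -0.0], [-0.0, -0.0, -1.0]]
force: [1.5, -0.8, 0.3]
width: 86.8
gripper_force: 0.0
```

Request:
jog_arm --plan '[{"rotation": [0,0,0.1],"travel": [-0.055,-0.01,0],"grip": 1},{"rotation": [0,0,0.1],"travel": [-0.054,-0.01,0],"grip": 1},{"rotation": [0,0,0.1],"travel": [-0.053,-0.01,0],"grip": 1},{"rotation": [0,0,0.1],"travel": [-0.053,-0.01,0],"grip": 1},{"rotation": [0,0,0],"travel": [0,0,0],"grip": 1}]'

```text
clock: 2.02
eef_pos: [513.2, -107.3, 292.5]
tcp_rot: [[0.202, 0.979, 0.0], [0.979, -0.202, -0.001], [-0.001, 0.0, -1.0]]
force: [-0.7, 0.3, -1.1]
width: 87.4
gripper_force: 0.0
```

```bash
cat >> h.py <<'E'
def snap(n,cam="wrist"):
    from station import manip
    d=manip.get_image(cam);cv2.imwrite(f"pics/{n}.png",d["pixels"][:,:,::-1]);np.savez(f"pics/{n}.npz",**d)
    s=manip.sense()
    print(n,round(s["clock"],2),np.round(s["eef_pos"],1),np.round(s["tcp_rot"],3).tolist(),"q",np.round(s["joints"],2),"F",np.round(s["force"],1),"T",np.round(s["wrist_torque"],2),round(float(s["width"]),1),s["gripper_force"])
    return d
E
python3 -c "
from h import *
snap('w1')"
```

```text
w1 2.08 [ 514.1 -104.3  292.3] [[0.197, 0.98, 0.0], [0.98, -0.197, 0.0], [0.0, 0.0, -1.0]] q [-0.41  0.11  0.57  1.75 -0.06  1.3  -0.03] F [0.2 1.4 0.5] T [-0.    0.06  0.03] 87.0 0.0
```

View pics/w1.png

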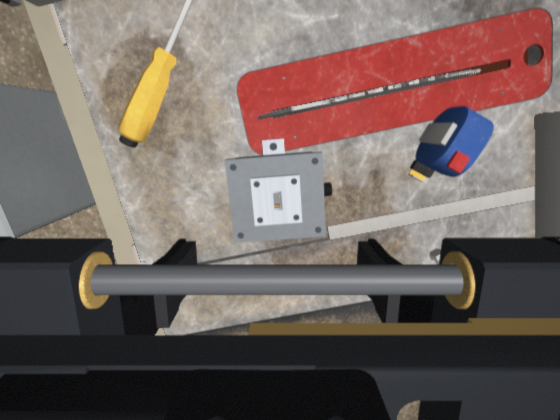

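The wrist view shows the box plate at (277,200) with its four screws, the slot at its centre and the gland on the right at (328,189). I'll measure these and triangulate with the top view.

```bash
cat > box.py <<'E'
from h import *
def measure(d,roi):
    g=d["pixels"].min(2);x0,y0,x1,y1=roi
    m=(g>150).astype('uint8')
    b=max(blobs(m,300,roi),key=lambda b:b[1]);r=b[2]
    M=np.zeros_like(m);cv2.fillPoly(M,[cv2.boxPoints((r[0],(r[1][0]*.5,r[1][1]*.5),r[2])).astype(int)],1)
    w=np.where(M>0,np.clip(165-g.astype(float),0,None),0);yy,xx=np.mgrid[:g.shape[0],:g.shape[1]]
    c=np.array([(w*xx).sum(),(w*yy).sum()])/w.sum()
    return r,c
E
python3 - <<'E'
from box import *
w=load("w1");t=load("top0")
R=[(w,(225,160,330,240)),(t,(195,225,250,280))]
res=[(d,)+measure(d,r) for d,r in R]
for d,r,c in res:
    print(r,c,"plate c",onz(d,r[0],63),"slot",onz(d,c,63))
    q=[onz(d,p,63)[:2] for p in cv2.boxPoints(r)];e=[q[i+1]-q[i] for i in range(3)]
    print([(round(np.linalg.norm(v),1),round(np.degrees(np.arctan2(v[1],v[0])),1)) for v in e])
print(cross([ray(d,r[0]) for d,r,c in res]),cross([ray(d,c) for d,r,c in res]))
# screws in wrist view
g=w["pixels"].max(2)
s=[b for b in blobs((g<110).astype('uint8'),4,(245,172,310,228))]
for b in s: print(np.round(b[0],1),b[1],np.round(onz(w,b[0],63),1))
E
```

```text
((277.7518005371094, 200.4390411376953), (49.2707405090332, 54.17356872558594), 85.36454010009766) [277.31532385 201.52954186] plate c [ 513.41695552 -112.51936838   63.        ] slot [ 512.74487296 -113.55737152   63.        ]
[(np.float64(54.7), np.float64(-7.0)), (np.float64(51.9), np.float64(-95.8)), (np.float64(56.9), np.float64(173.2))]
((220.02703857421875, 250.83786010742188), (26.3038387298584, 26.63263702392578), 9.462321281433105) [220.05987612 250.17481074] plate c [ 514.14857182 -110.71529597   63.        ] slot [ 515.41174486 -110.72883091   63.        ]
[(np.float64(50.6), np.float64(-7.1)), (np.float64(50.6), np.float64(-98.1)), (np.float64(50.5), np.float64(172.5))]
(array([ 513.84192318, -111.44321701,   68.00671903]), [np.float64(0.21871864307602248), np.float64(0.2187186430758021)]) (array([ 514.18074123, -111.83497474,   71.44458735]), [np.float64(1.0805212171712542), np.float64(1.0805212171712795)])
[293.5 181. ] 12 [533.1 -95.9  63. ]
[256.3 183.8] 12 [495.6 -91.1  63. ]
[295.8 217. ] 10 [ 528.3 -133.7   63. ]
[259.6 219.8] 12 [ 490.6 -129.    63. ]
```

Request:
jog_arm --plan '[{"rotation": [0,0,0],"travel": [-0.06,0,0],"grip": 1},{"rotation": [0,0,0],"travel": [-0.06,0,0],"grip": 1},{"rotation": [0,0,0],"travel": [-0.06,0,0],"grip": 1},{"rotation": [0,0,0],"travel": [-0.06,0,0],"grip": 1},{"rotation": [0,0,0.02],"travel": [0,0,0],"grip": 1}]'

```text
clock: 2.7
eef_pos: [466.5, -341.7, 292.0]
tcp_rot: [[0.219, 0.976, -0.001], [0.976, -0.219, -0.002], [-0.002, -0.001, -1.0]]
force: [0.1, 0.6, -0.7]
width: 86.9
gripper_force: 0.0
```

```bash
python3 -c "
from h import *
snap('w2')"
```

```text
w2 2.75 [ 468.  -338.9  291.7] [[0.217, 0.976, -0.001], [0.976, -0.217, -0.0], [-0.0, -0.001, -1.0]] q [-0.08  0.27  0.75  1.63 -0.19  1.32  0.49] F [-0.   1.2  0.2] T [-0.05  0.   -0.01] 87.3 0.0
```

View pics/w2.png

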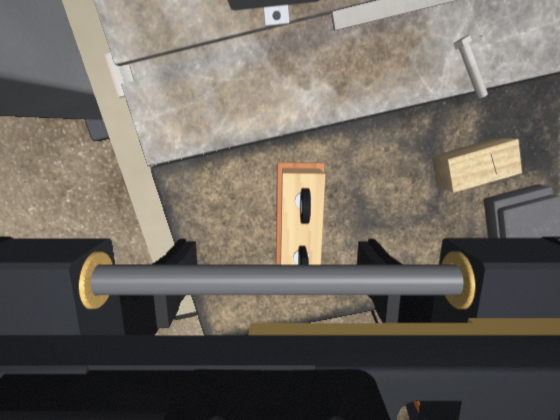

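The wrist view shows the stand at (300,215), the round key's head at (306,206) and the paddle head partly hidden at (302,257). I'm moving over the paddle key and letting the arm settle.

Request:
jog_arm --plan '[{"rotation": [0,0,0],"travel": [-0.036,0.013,0],"grip": 1},{"rotation": [0,0,0],"travel": [-0.036,0.013,0],"grip": 1},{"rotation": [0,0,0],"travel": [0,0,0],"grip": 1},{"rotation": [0,0,0],"travel": [0,0,0],"grip": 1},{"rotation": [0,0,0],"travel": [0,0,0],"grip": 1}]'

```text
clock: 3.38
eef_pos: [479.3, -412.1, 292.2]
tcp_rot: [[0.211, 0.978, 0.001], [0.978, -0.211, 0.001], [0.001, 0.0, -1.0]]
force: [0.3, -0.0, -0.7]
width: 87.0
gripper_force: 0.0
```

```bash
python3 -c "
from h import *
w=snap('w3');t=load('top0')
B=[b for b in blobs(dark(w,50),30,(240,110,350,232))]
for b in B: print(np.round(b[0],1),b[1],np.round(b[2],1).tolist() if 0 else b[2], np.round(onz(w,b[2][0],98),1))
cv2.imwrite('pics/c3.png',cv2.resize(w['pixels'][90:240,210:390,::-1],(720,600),interpolation=2))
"
```

```text
w3 3.42 [ 479.  -412.4  292.3] [[0.211, 0.977, 0.001], [0.977, -0.211, 0.001], [0.001, 0.001, -1.0]] q [ 0.08  0.42  0.76  1.48 -0.29  1.36  0.64] F [-0.6  0.3  0.1] T [-0.12  0.06  0.04] 87.3 0.0
[276.6 125.7] 73 ((276.5, 126.5), (13.0, 5.0), 90.0) [ 493.7 -344.8   98. ]
[276.2 147.3] 122 ((276.0, 146.0), (20.0, 6.0), 90.0) [ 489.8 -360.9   98. ]
[274.9 205.5] 242 ((275.0, 206.0), (38.0, 6.0), 90.0) [ 477.4 -413.8   98. ]
```

View pics/c3.png

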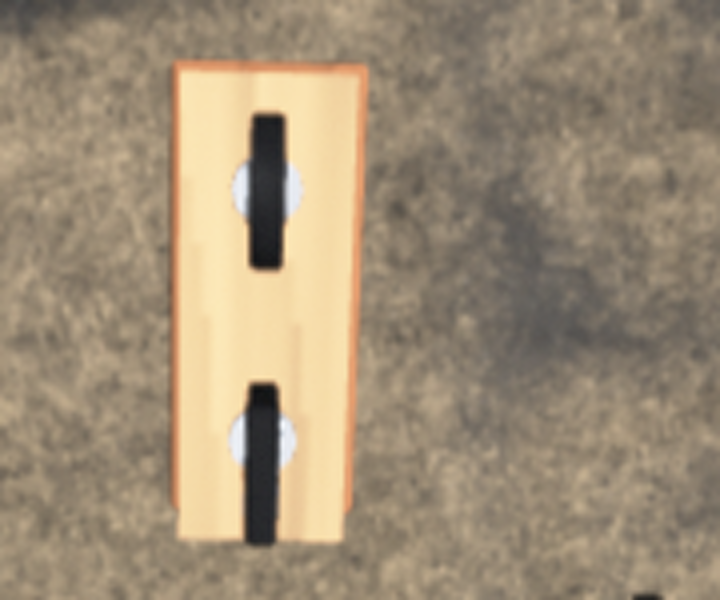

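The crop shows both heads in line with the tool. The round head's centre is at full-frame (277,137), the paddle head's at (275.5,206) and its silver collar's at (275.7,200). I'll now triangulate the paddle head and collar.

```bash
python3 -c "
from h import *
w=load('w3');t=load('top0');s=load('scene0')
pa=(275.4,206.0);ro=(277,137.6)
P,R=onz(w,pa,95),onz(w,ro,95)
print('onz',P,R,np.degrees(np.arctan2(*(R-P)[:2])),np.linalg.norm(R-P))
print('collar',onz(w,(275.8,200.2),58), onz(w,(276.8,137.6),58))
print(cross([ray(w,pa),ray(s,(313.9,295.2))]),cross([ray(w,pa),ray(t,(382,273.4))]))
c=(np.array([480,-412,0]),)
from station import manip
S=manip.sense();Rt=S['tcp_rot'];p=S['eef_pos']
print('tool yaw err deg',np.degrees(np.arctan2(Rt[0][0],Rt[1][0])))
"
```

```text
onz [ 477.6206147  -414.57898524   95.        ] [ 492.10862977 -354.15673786   95.        ] 13.48378596149012 62.134938311110105
collar [ 477.33057436 -417.29849915   58.        ] [ 491.74827298 -355.13141118   58.        ]
(array([ 476.98136144, -417.8144161 ,   81.62665533]), [np.float64(0.11941704410414565), np.float64(0.11941704410409938)]) (array([ 481.98764204, -394.78416001,  178.03302854]), [np.float64(0.25643595983190837), np.float64(0.2564359598319444)])
tool yaw err deg 12.184633219460046
```

Request:
jog_arm --plan '[{"rotation": [0,0,0.02],"travel": [-0.004,0,0.04],"grip": 0.6},{"rotation": [0,0,0],"travel": [0,0,0.04],"grip": 0.5},{"rotation": [0,0,0],"travel": [0,0,0.04],"grip": 0.4},{"rotation": [0,0,0],"travel": [0,0,0.037],"grip": 0.4},{"rotation": [0,0,0],"travel": [0,0,0],"grip": 0.4}]'

```text
clock: 4.05
eef_pos: [476.7, -415.9, 133.0]
tcp_rot: [[0.232, 0.973, -0.004], [0.973, -0.232, 0.003], [0.002, -0.004, -1.0]]
force: [0.3, -0.1, 0.1]
width: 44.9
gripper_force: 0.0
```

```bash
python3 -c "
from h import *
w=snap('w4')"
```

```text
w4 4.1 [ 477.4 -417.   135.2] [[0.232, 0.973, -0.001], [0.973, -0.232, 0.001], [0.001, -0.001, -1.0]] q [ 0.13  0.56  0.69  1.64 -0.39  1.09  0.7 ] F [ 0.1 -0.4  1. ] T [-0.08  0.12 -0.02] 41.1 0.0
```

View pics/w4.png

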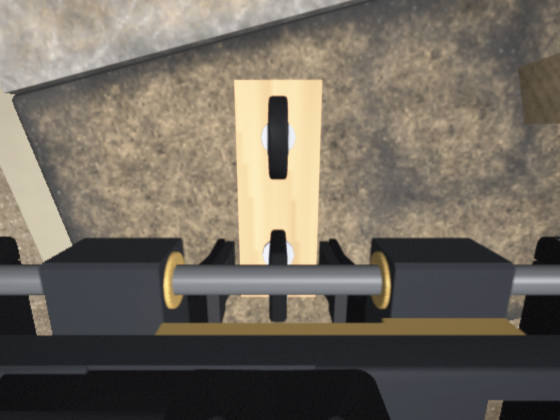

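The paddle head at (278,275) is centred between the fingers, whose inner edges are near 235 and 320, and it is aligned with them. Closing now.

Request:
jog_arm --plan '[{"rotation": [0,0,0],"travel": [0,0,0],"grip": 0.2},{"rotation": [0,0,0],"travel": [0,0,0],"grip": 0},{"rotation": [0,0,0],"travel": [0,0,0],"grip": 0},{"rotation": [0,0,0],"travel": [0,0,0],"grip": 0},{"rotation": [0,0,0],"travel": [0,0,0],"grip": 0}]'

```text
clock: 4.72
eef_pos: [477.4, -418.0, 135.7]
tcp_rot: [[0.233, 0.973, 0.0], [0.973, -0.233, -0.0], [0.0, 0.0, -1.0]]
force: [-1.2, 1.2, 5.2]
width: 7.5
gripper_force: 30.0
```

```bash
python3 -c "
from h import *
w=snap('w5')"
```

```text
w5 4.78 [ 477.4 -418.   135.7] [[0.233, 0.973, 0.0], [0.973, -0.233, -0.0], [0.0, 0.0, -1.0]] q [ 0.13  0.56  0.69  1.64 -0.39  1.09  0.7 ] F [-1.3  0.8  6.1] T [0.25 0.46 0.04] 7.6 30.000557808671147
```

Request:
jog_arm --plan '[{"rotation": [0,0,0],"travel": [0,0,-0.015],"grip": 0},{"rotation": [0,0,0],"travel": [0,0,-0.02],"grip": 0},{"rotation": [0,0,0],"travel": [0,0,-0.025],"grip": 0},{"rotation": [0,0,0],"travel": [0,0,-0.03],"grip": 0},{"rotation": [0,0,0],"travel": [0,0,-0.03],"grip": 0}]'

```text
clock: 5.4
eef_pos: [477.2, -418.0, 257.6]
tcp_rot: [[0.233, 0.972, 0.001], [0.972, -0.233, -0.001], [-0.0, 0.001, -1.0]]
force: [0.9, 0.2, -0.6]
width: 7.9
gripper_force: 30.0
```

Request:
jog_arm --plan '[{"rotation": [0,0,0],"travel": [0.04,0,0],"grip": 0},{"rotation": [0,0,0],"travel": [0.055,0,0],"grip": 0},{"rotation": [0,0,-0.05],"travel": [0.055,0,0],"grip": 0},{"rotation": [0,0,-0.05],"travel": [0.05,0,0],"grip": 0},{"rotation": [0,0,0],"travel": [0.04,0,0],"grip": 0}]'

```text
clock: 6.02
eef_pos: [527.4, -181.1, 256.6]
tcp_rot: [[0.133, 0.991, 0.002], [0.991, -0.133, 0.0], [0.001, 0.002, -1.0]]
force: [-0.4, -0.3, -0.6]
width: 7.6
gripper_force: 30.0
```

Request:
jog_arm --plan '[{"rotation": [0,0,0],"travel": [0,0,0],"grip": 0},{"rotation": [0,0,0],"travel": [0,0,0],"grip": 0},{"rotation": [0,0,0],"travel": [0,0,0],"grip": 0}]'

```text
clock: 6.4
eef_pos: [526.5, -184.8, 255.7]
tcp_rot: [[0.137, 0.991, 0.0], [0.991, -0.137, -0.001], [-0.0, 0.001, -1.0]]
force: [-0.4, -1.1, -1.2]
width: 7.5
gripper_force: 30.0
```

```bash
python3 -c "
from h import *
w=snap('w6');s=snap('s6','scene');t=snap('t6','top')
a=cv2.resize(w['pixels'][60:360,130:430,::-1],(400,400),interpolation=2)
b=cv2.resize(s['pixels'][90:240,120:270,::-1],(400,400),interpolation=2)
cv2.imwrite('pics/c6.png',np.hstack([a,b]))
"
```

```text
w6 6.45 [ 526.5 -184.7  255.5] [[0.137, 0.991, 0.0], [0.991, -0.137, -0.0], [-0.0, 0.0, -1.0]] q [-0.34  0.24  0.69  1.72 -0.16  1.24  0.25] F [ 0.9 -0.5 -1.2] T [-0.05  0.11  0.02] 7.8 29.99972148332745
s6 6.5 [ 526.5 -184.4  255.4] [[0.137, 0.991, 0.0], [0.991, -0.137, -0.0], [-0.0, 0.0, -1.0]] q [-0.34  0.24  0.69  1.72 -0.16  1.24  0.25] F [ 0.  -0.3 -0.2] T [-0.15  0.06 -0.02] 7.7 29.999663250055164
t6 6.55 [ 526.6 -184.2  255.3] [[0.136, 0.991, -0.0], [0.991, -0.136, -0.0], [-0.0, 0.0, -1.0]] q [-0.34  0.24  0.69  1.72 -0.16  1.24  0.25] F [ 0.1  0.1 -1.1] T [-0.08  0.06  0.05] 7.4 29.999733734875917
```

View pics/c6.png

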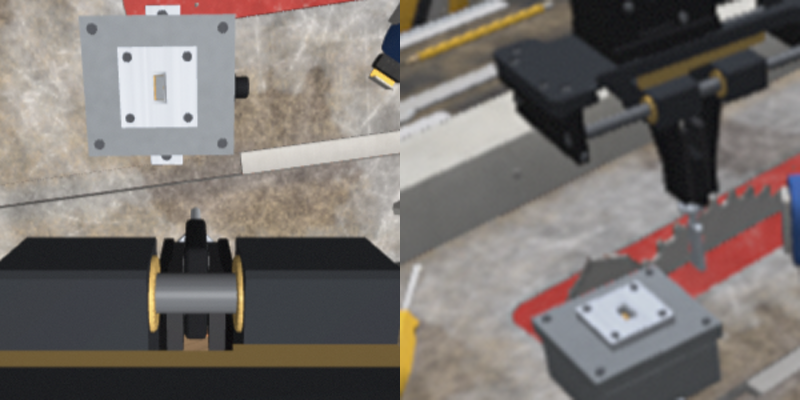

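The left half (wrist) shows the plate with its screws and slot at full-frame (250,126), and the key tip at about (277,220). The right half (scene) shows the key hanging upright from the fingers with its tip at about (232,190). I'll measure the tip and slot together.

Run:
```python
from h import *
w1=load("w1");w=load("w6");s=load("s6");t=load("t6")
# tip
for z in(125,128,131):print("tip",z,np.round(onz(w,(277,220),z),1))
print("tip x2",cross([ray(w,(277,219.5)),ray(s,(232.5,190.5))]))
def screws(d,roi,thr):
    g=d["pixels"].max(2).astype('uint8');return [b for b in blobs((g<thr).astype('uint8'),4,roi)]
def ref(d,uv,r=5):
    g=d["pixels"].max(2).astype(float);x,y=int(round(uv[0])),int(round(uv[1]));yy,xx=np.mgrid[y-r:y+r+1,x-r:x+r+1]
    ww=np.clip(150-g[y-r:y+r+1,x-r:x+r+1],0,None);return np.array([(ww*xx).sum(),(ww*yy).sum()])/ww.sum()
A=[ref(w1,u) for u in[(256.3,183.8),(293.5,181),(295.8,217),(259.6,219.8)]]
cr=np.array([(127,57),(187,56),(188,118),(130,118)])*.75+[130,60]
B=[ref(w,u) for u in cr]
print(np.round(A,1).tolist(),np.round(B,1).tolist())
P=[]
for a,b in zip(A,B):
    p,e=cross([ray(w1,a),ray(w,b)]);P.append(p);print("screw",np.round(p,1),np.round(e,2))
print("mean",np.mean(P,0))
Q=[np.array([onz(d,u,63) for u in U]) for d,U in((w1,A),(w,B))]
for q in Q:
    v=q[1]-q[0]+q[2]-q[3];print("on63",q.mean(0),"yaw",np.degrees(np.arctan2(v[1],v[0])),"side",np.linalg.norm(v)/2)
# slot region in w6
g=w["pixels"].max(2);print(g[112:142,242:260][::1])
```

```text
tip 125 [ 527.1 -182.2  125. ]
tip 128 [ 527.3 -181.4  128. ]
tip 131 [ 527.4 -180.5  131. ]
tip x2 (array([ 527.83726754, -182.17399095,  125.35639125]), [np.float64(0.7534605874281706), np.float64(0.7534605874280506)])
[[256.2, 183.9], [293.6, 180.9], [295.9, 217.0], [259.6, 219.7]] [[224.9, 102.5], [270.0, 101.9], [270.6, 147.8], [227.2, 148.3]]
screw [495.2 -91.4  61.8] [0.13 0.13]
screw [533.1 -96.2  61.4] [0.1 0.1]
screw [ 528.3 -134.3   61.1] [0.16 0.16]
screw [ 490.3 -129.4   61.2] [0.15 0.15]
mean [ 511.73062655 -112.82895795   61.38387634]
on63 [ 511.93282459 -112.43330138   63.        ] yaw -7.159557786901614 side 38.068767011890316
on63 [ 511.72749894 -112.86221812   63.        ] yaw -7.205429351320085 side 38.077995616771425
[[235 236 237 237 236 237 236 236 235 236 235 234 234 235 234 234 234 236]
 [234 235 235 233 231 232 231 229 228 227 224 223 227 233 234 234 234 236]
 [235 234 232 230 227 225 222 219 215 209 199 194 217 231 234 234 234 236]
 [235 234 233 228 224 219 212 203 193 181 171 173 207 231 234 234 234 236]
 [236 234 225 205 185 175 166 160 154 148 151 164 19
[... 1198 characters left out ...]
168 227 234 234 234 236]
 [235 235 231 209 213 171 161 163 161 162 165 178 170 228 234 234 234 236]
 [236 235 232 210 210 169 156 154 154 154 157 180 170 221 233 234 235 235]
 [235 235 233 216 204 187 185 182 179 175 173 185 173 218 233 234 234 236]
 [235 235 233 228 223 219 214 208 202 195 188 184 178 218 232 234 234 236]
 [235 234 233 231 228 224 223 221 218 212 208 203 199 220 232 234 234 235]
 [236 234 235 235 234 232 233 232 231 231 229 228 227 229 234 234 234 235]
 [235 234 236 237 237 236 237 237 236 236 236 235 235 234 234 235 234 235]
 [235 235 236 237 237 236 238 237 236 236 237 236 235 234 234 234 234 235]
 [235 235 236 238 237 236 237 237 236 237 236 236 235 234 235 234 234 235]]
```

Request:
jog_arm --plan '[{"rotation": [0,0,-0.01],"travel": [0.034,-0.012,0],"grip": 0},{"rotation": [0,0,0],"travel": [0.034,-0.012,0],"grip": 0},{"rotation": [0,0,0],"travel": [0,0,0.028],"grip": 0},{"rotation": [0,0,0],"travel": [0,0,0.028],"grip": 0},{"rotation": [0,0,0],"travel": [0,0,0],"grip": 0}]'

```text
clock: 7.18
eef_pos: [510.7, -112.9, 197.8]
tcp_rot: [[0.125, 0.992, -0.004], [0.992, -0.125, -0.0], [-0.001, -0.004, -1.0]]
force: [-0.7, 0.0, 0.2]
width: 7.8
gripper_force: 30.0
```

Request:
jog_arm --plan '[{"rotation": [0,0,0],"travel": [0,0,0],"grip": 0},{"rotation": [0,0,0],"travel": [0,0,0],"grip": 0},{"rotation": [0,0,0],"travel": [0,0,0],"grip": 0}]'

```text
clock: 7.55
eef_pos: [512.2, -112.7, 200.0]
tcp_rot: [[0.125, 0.992, 0.001], [0.992, -0.125, 0.0], [0.0, 0.001, -1.0]]
force: [-1.1, 0.1, -0.2]
width: 7.7
gripper_force: 30.0
```

```bash
python3 -c "
from h import *
w=snap('w7');s=snap('s7','scene')
a=cv2.resize(w['pixels'][130:290,200:360,::-1],(400,400),interpolation=2)
b=cv2.resize(s['pixels'][170:230,170:230,::-1],(400,400),interpolation=2)
cv2.imwrite('pics/c7.png',np.hstack([a,b]))
"
```

```text
w7 7.6 [ 512.1 -112.7  199.8] [[0.125, 0.992, 0.001], [0.992, -0.125, 0.0], [0.0, 0.001, -1.0]] q [-0.44  0.2   0.64  1.87 -0.14  1.11  0.13] F [-0.3  0.6 -0.9] T [-0.13  0.05  0.03] 8.0 29.999779479112476
s7 7.65 [ 512.  -112.7  199.6] [[0.125, 0.992, 0.001], [0.992, -0.125, 0.0], [0.0, 0.001, -1.0]] q [-0.44  0.2   0.64  1.87 -0.14  1.11  0.13] F [-0.1 -0.2 -0.4] T [-0.06  0.05  0.02] 7.9 29.999709057155997
```

View pics/c7.png

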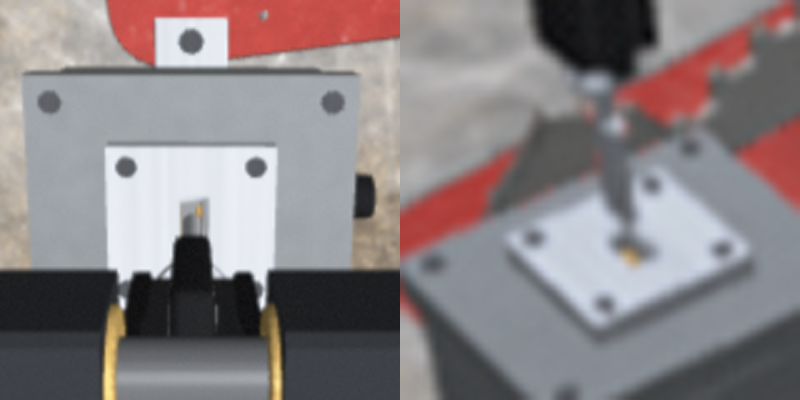

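In the wrist crop (left) the blade enters above the slot, which is at about full-frame (278,215), with the two rear screws at (250,197) and (302,197). In the scene crop (right) the tip is at (264.5,203.7) full-frame-scaled, just above the slot. I'll quantify the offset with each camera's own calibration, so calibration errors cancel.

Run:
```python
from h import *
w=load("w7");s=load("s7")
f=60/400
sc=[np.array([170,170])+np.array(u)*f for u in[(135,237),(252,184),(323,248),(203,303)]]
tip=np.array([170,170])+np.array([229,228])*f
Q=np.array([onz(s,u,63) for u in sc]);c=Q.mean(0);print(np.round(Q,1).tolist(),"c",c)
Rt=np.array([[.125,.992],[.992,-.125]])  # cols tool x,y
for z in(70,72,74):
    print("tip",z,"off tool x,y:",Rt.T@(onz(s,tip,z)-c)[:2])
g=s["pixels"].max(2);print(g[196:214,196:210])
wu=[np.array([200,130])+np.array(u)*.4 for u in[(126,167),(256,167)]]
q=np.array([onz(w,u,63) for u in wu]);print("wrist screws",np.round(q,1).tolist(),"centre",q.mean(0)[:2]-19*Rt[:,0])
g=w["pixels"].max(2);print(g[206:226,266:292])
for x,y in [(277,220)]: print([ (z,np.round(onz(w,(x,y),z),1).tolist()) for z in(63,72,80)])
```

```text
[[496.4, -91.6, 63.0], [533.9, -96.3, 63.0], [528.8, -133.9, 63.0], [491.3, -128.8, 63.0]] c [ 512.60285379 -112.64096525   63.        ]
tip 70 off tool x,y: [-2.89869942 -0.53166474]
tip 72 off tool x,y: [-5.29841576 -1.68520791]
tip 74 off tool x,y: [-7.6981321  -2.83875108]
[[102 122 126 126 105  99 102 105 126 165 160 155 174 198]
 [131 140 148 141 112  99 102 102 131 184 158 120 136 193]
 [151 153 157 156 127 101 100 100 132 196 178 143 149 201]
 [157 164 179 189 155 111  97  98 132 201 212 200 200 218]
 [179 197 210 215 178 123  96  97 126 192 223 224 222 222]
 [209 220 222 222 203 153 113  99 117 175 220 225 223 222]
 [220 221 221 223 221 196 158 118 114 166 215 224 223 222]
 [220 220 220 221 222 218 190 145 135 180 218 222 222 222]
 [219 219 220 220 220 212 189 150 143 184 214 220 221 221]
 [219 219 220 220 218 189 154 125 127 157 189 207 218 220]
 [219 219 219 222 217 174 124 100 105 125 151 175 201 217]
 [220 219 219 220 221 196 148 136 135 116 123 145 177 211]
 [220 220 219 219 221 220 196 186 181 149 126 154 183 212]
 [219 220 220 219 220 222 221 203 194 181 179 197 208 2
[... 1904 characters left out ...]
113 134 153 165 139 161 164 194
  233 237 237 237 238 241 242 242]
 [243 240 239 238 237 226 170 107  97  98 114 135 152 164 140 162 164 203
  234 237 238 237 239 241 241 242]
 [243 240 238 238 237 226 170 107  96  98 113 132 148 160 138 164 164 206
  234 237 237 238 238 240 241 242]
 [243 240 238 238 234 222 161  95  82  84  96 113 127 138 118 159 158 208
  234 237 237 237 238 240 242 242]
 [243 240 238 235 195 171 107  59  52  50  56  67  76  81  72 104 120 199
  234 237 237 237 238 241 242 243]
 [242 240 238 231 140  92  46  23  25  25  27  28  33  32  31  42  71 165
  231 237 237 238 238 241 242 243]]
[(63, [512.7, -111.9, 63.0]), (72, [513.0, -109.3, 72.0]), (80, [513.3, -107.0, 80.0])]
```

Run:
```python
from h import *
s=load("s7");w=load("w7")
tx=np.array([.125,.992,0]);ty=np.array([.992,-.125,0])
for name,d,c in(("scene",s,np.array([512.6,-112.6,0])),("wrist",w,np.array([512.1,-113.1,0]))):
  for off in(-2,0,2):
    print(name,"off",off)
    for z in(72,75,78,82,90):
        U=np.array([proj(d,c+tx*(a*7+off)+ty*b*2.5+[0,0,z]) for a in(-1,1) for b in(-1,1)])
        print(z,"cols",U[:,0].min().round(1),U[:,0].max().round(1),"centre",proj(d,c+tx*off+[0,0,z]).round(1),"minrow",U[:,1].min().round(1))
print(proj(w,[*(np.array([512.1,-113.1,0])+tx*8)[:2],63]))
g=s["pixels"].max(2);print(g[182:200,192:210])
```

```text
scene off -2
72 cols 201.0 207.4 centre [204.2 203. ] minrow 200.7
75 cols 200.8 207.2 centre [204.  201.7] minrow 199.4
78 cols 200.6 207.0 centre [203.8 200.4] minrow 198.1
82 cols 200.3 206.7 centre [203.5 198.6] minrow 196.3
90 cols 199.8 206.2 centre [203.  195.1] minrow 192.8
scene off 0
72 cols 200.5 206.8 centre [203.6 202.5] minrow 200.2
75 cols 200.3 206.6 centre [203.4 201.2] minrow 198.9
78 cols 200.1 206.4 centre [203.2 199.9] minrow 197.6
82 cols 199.8 206.1 centre [202.9 198.1] minrow 195.8
90 cols 199.2 205.6 centre [202.4 194.6] minrow 192.3
scene off 2
72 cols 199.9 206.2 centre [203.1 202. ] minrow 199.7
75 cols 199.7 206.0 centre [202.9 200.7] minrow 198.4
78 cols 199.5 205.8 centre [202.6 199.4] minrow 197.1
82 cols 199.2 205.6 centre [202.4 197.6] minrow 195.3
90 cols 198.6 205.0 centre [201.8 194.1] minrow 191.8
wrist off -2
72 cols 272.9 279.9 centre [276.4 227.8] minrow 218.5
75 cols 272.8 279.9 centre [276.4 229.1] minrow 219.7
78 cols 272.8 280.0 centre [276.4 230.4] minrow 220.9
82 cols 272.7 280.0 centre [276.4 232.2] minrow 222.5
90 cols 272.6 280.2 cent
[... 1272 characters left out ...]
 98  87  85  86  91  90]
 [ 87  88  89  88  89  89  89  96  99 103 106  99  88  86  95 102 123 125]
 [ 88  89  90  89  89  88  91 102  97 102 104 100  96 101 124 130 140 151]
 [ 88  90  88  88  89  89  94 109 100 100 104 108 121 131 140 149 152 155]
 [ 88  89  88  89  88  88  92 106  97 101 104 112 135 150 154 159 164 160]
 [ 87  88  88  88  87  94 102 114 100 100 105 109 129 153 160 172 187 183]
 [ 88  86  88  94 102 122 126 126 105  99 102 105 126 165 160 155 174 198]
 [ 96  95 104 123 131 140 148 141 112  99 102 102 131 184 158 120 136 193]
 [123 126 136 148 151 153 157 156 127 101 100 100 132 196 178 143 149 201]
 [139 148 152 154 157 164 179 189 155 111  97  98 132 201 212 200 200 218]]
```

The blade is centred in the inner slot across its thickness: both are at column 276.3. Along its length it matches to about 1 mm, within the bevel. I'm lowering gently.

Request:
jog_arm --plan '[{"rotation": [0,0,0],"travel": [0,0,0.005],"grip": 0},{"rotation": [0,0,0],"travel": [0,0,0.004],"grip": 0},{"rotation": [0,0,0],"travel": [0,0,0.003],"grip": 0},{"rotation": [0,0,0],"travel": [0,0,0.003],"grip": 0},{"rotation": [0,0,0],"travel": [0,0,0],"grip": 0}]'

```text
clock: 8.28
eef_pos: [511.7, -112.7, 183.9]
tcp_rot: [[0.125, 0.992, -0.0], [0.992, -0.125, -0.0], [-0.0, -0.0, -1.0]]
force: [0.1, -0.4, -1.4]
width: 7.7
gripper_force: 30.0
```

```bash
python3 -c "
from h import *
snap('w8')"
```

```text
w8 8.32 [ 511.8 -112.7  184.1] [[0.125, 0.992, -0.0], [0.992, -0.125, -0.0], [-0.0, -0.0, -1.0]] q [-0.43  0.22  0.64  1.89 -0.15  1.08  0.14] F [-0.3 -0.3 -0.9] T [-0.14  0.09 -0.01] 7.7 29.999710265547037
```

The tip is 6.6 mm below the mouth with no contact force, so it has entered. I'm continuing down.

Request:
jog_arm --plan '[{"rotation": [0,0,0],"travel": [0,0,0.004],"grip": 0},{"rotation": [0,0,0],"travel": [0,0,0.004],"grip": 0},{"rotation": [0,0,0],"travel": [0,0,0.004],"grip": 0},{"rotation": [0,0,0],"travel": [0,0,0.004],"grip": 0},{"rotation": [0,0,0],"travel": [0,0,0.002],"grip": 0}]'

```text
clock: 8.95
eef_pos: [511.6, -112.7, 166.0]
tcp_rot: [[0.125, 0.992, -0.001], [0.992, -0.125, 0.0], [0.0, -0.001, -1.0]]
force: [-2.5, 0.5, 3.8]
width: 7.7
gripper_force: 30.0
```

Request:
jog_arm --plan '[{"rotation": [0,0,0],"travel": [0,0,0.003],"grip": 0},{"rotation": [0,0,0],"travel": [0,0,0.003],"grip": 0},{"rotation": [0,0,0],"travel": [0,0,0.002],"grip": 0},{"rotation": [0,0,0],"travel": [0,0,0],"grip": 0}]'

```text
clock: 9.45
eef_pos: [511.5, -112.6, 157.7]
tcp_rot: [[0.125, 0.992, -0.001], [0.992, -0.125, -0.0], [-0.0, -0.001, -1.0]]
force: [-2.0, -0.2, -3.2]
width: 7.5
gripper_force: 30.0
```

```bash
python3 -c "
from h import *
snap('w9')"
```

```text
w9 9.5 [ 511.5 -112.6  157.7] [[0.125, 0.992, -0.001], [0.992, -0.125, -0.0], [-0.0, -0.001, -1.0]] q [-0.42  0.26  0.63  1.91 -0.18  1.02  0.16] F [-2.  -0.6 -2.6] T [-0.22  0.57  0.03] 8.0 29.999414077028632
```

Request:
jog_arm --plan '[{"rotation": [0,0,0.02],"travel": [0,0,0.003],"grip": 0},{"rotation": [0,0,-0.04],"travel": [0,0,0.003],"grip": 0},{"rotation": [0,0,0.04],"travel": [0,0,0.003],"grip": 0},{"rotation": [0,0,-0.02],"travel": [0,0,0.002],"grip": 0},{"rotation": [0,0,0],"travel": [0,0,0],"grip": 0}]'

```text
clock: 10.12
eef_pos: [511.7, -112.6, 147.0]
tcp_rot: [[0.125, 0.992, -0.0], [0.992, -0.125, 0.0], [0.0, -0.0, -1.0]]
force: [-3.4, -1.3, -0.4]
width: 7.8
gripper_force: 30.0
```

Request:
jog_arm --plan '[{"rotation": [0,0,0],"travel": [0,0,0.002],"grip": 0},{"rotation": [0,0,0],"travel": [0,0,0.001],"grip": 0},{"rotation": [0,0,0],"travel": [0,0,0],"grip": 0}]'

```text
clock: 10.5
eef_pos: [511.8, -112.7, 144.6]
tcp_rot: [[0.125, 0.992, -0.0], [0.992, -0.125, 0.0], [0.0, -0.0, -1.0]]
force: [-7.1, -0.7, 9.1]
width: 7.9
gripper_force: 30.0
```

```bash
python3 -c "
from h import *
w=snap('w10');s=snap('s10','scene')
a=cv2.resize(w['pixels'][130:290,200:360,::-1],(400,400),interpolation=2)
b=cv2.resize(s['pixels'][170:230,170:230,::-1],(400,400),interpolation=2)
cv2.imwrite('pics/c10.png',np.hstack([a,b]))"
```

```text
w10 10.55 [ 511.8 -112.7  144.6] [[0.125, 0.992, -0.0], [0.992, -0.125, 0.0], [0.0, -0.0, -1.0]] q [-0.41  0.28  0.62  1.92 -0.19  1.    0.17] F [-7.2 -0.3  9. ] T [-0.09  1.76 -0.05] 7.7 30.001368736848235
s10 10.6 [ 511.8 -112.7  144.6] [[0.126, 0.992, -0.0], [0.992, -0.126, 0.0], [0.0, -0.0, -1.0]] q [-0.41  0.28  0.62  1.92 -0.19  1.    0.17] F [-7.3 -0.3  8.9] T [-0.06  1.74 -0.02] 7.7 30.001310035586357
```

View pics/c10.png

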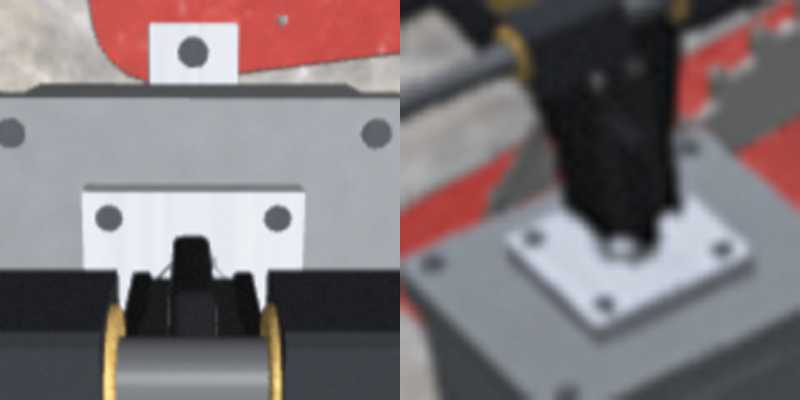

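The collar is down on the plate: TCP z is 144.6 (144.7 predicted) with 9 N pushing back. The scene crop shows the collar at about (621,243), on the plate centre. I'm relieving the sideways force and starting the turn.

Request:
jog_arm --plan '[{"rotation": [0,0,0],"travel": [0,-0.0005,0],"grip": 0},{"rotation": [0,0,0.1],"travel": [0,0,0],"grip": 0},{"rotation": [0,0,0.1],"travel": [0,0,0],"grip": 0},{"rotation": [0,0,0.1],"travel": [0,0,0],"grip": 0},{"rotation": [0,0,0],"travel": [0,0,0],"grip": 0}]'

```text
clock: 11.22
eef_pos: [511.5, -112.5, 144.6]
tcp_rot: [[0.414, 0.91, 0.0], [0.91, -0.414, 0.0], [0.0, 0.0, -1.0]]
force: [-4.9, 0.5, 7.3]
width: 7.9
gripper_force: 30.0
```

```bash
python3 -c "
from h import *
snap('w11')"
```

```text
w11 11.28 [ 511.5 -112.5  144.6] [[0.413, 0.911, 0.0], [0.911, -0.413, 0.0], [0.0, 0.0, -1.0]] q [-0.46  0.29  0.67  1.93 -0.21  1.   -0.11] F [-5.1  0.6  8.5] T [ 0.    1.51 -0.03] 7.7 30.00120846219943
```

Request:
jog_arm --plan '[{"rotation": [0,0,0.1],"travel": [-0.0002,-0.0003,0],"grip": 0},{"rotation": [0,0,0.12],"travel": [0,0,0],"grip": 0},{"rotation": [0,0,0.12],"travel": [0,0,0],"grip": 0},{"rotation": [0,0,0.12],"travel": [0,0,0],"grip": 0},{"rotation": [0,0,0.1],"travel": [0,0,0],"grip": 0}]'

```text
clock: 11.9
eef_pos: [511.4, -112.1, 144.6]
tcp_rot: [[0.835, 0.55, 0.001], [0.55, -0.835, 0.001], [0.001, -0.0, -1.0]]
force: [-5.5, 1.7, 6.5]
width: 7.3
gripper_force: 30.0
```

```bash
python3 -c "
from h import *
snap('w12')"
```

```text
w12 11.95 [ 511.4 -112.1  144.6] [[0.838, 0.546, 0.001], [0.546, -0.838, 0.001], [0.001, -0.0, -1.0]] q [-0.54  0.31  0.77  1.93 -0.26  1.   -0.64] F [-4.6  1.5  8.2] T [0.33 1.34 0.1 ] 8.0 30.00032519164961
```

Request:
jog_arm --plan '[{"rotation": [0,0,0.13],"travel": [-0.0003,0,0],"grip": 0},{"rotation": [0,0,0.13],"travel": [0,0,0],"grip": 0},{"rotation": [0,0,0.13],"travel": [0,0,0],"grip": 0},{"rotation": [0,0,0.13],"travel": [0,0,0],"grip": 0},{"rotation": [0,0,0.13],"travel": [0,0,0],"grip": 0}]'

```text
clock: 12.58
eef_pos: [511.1, -112.0, 144.6]
tcp_rot: [[0.998, -0.068, 0.001], [-0.068, -0.998, 0.001], [0.0, -0.001, -1.0]]
force: [-5.5, 3.0, 7.8]
width: 8.0
gripper_force: 30.0
```

Request:
jog_arm --plan '[{"rotation": [0,0,0.1],"travel": [0,0,0],"grip": 0},{"rotation": [0,0,0.08],"travel": [0,0,0],"grip": 0},{"rotation": [0,0,0],"travel": [0,0,0],"grip": 0},{"rotation": [0,0,0],"travel": [0,0,0],"grip": 0}]'

```text
clock: 13.08
eef_pos: [511.2, -111.9, 144.6]
tcp_rot: [[0.97, -0.241, 0.0], [-0.241, -0.97, 0.001], [0.0, -0.001, -1.0]]
force: [-4.7, 2.4, 8.8]
width: 7.6
gripper_force: 30.0
```

```bash
python3 -c "
from h import *
w=snap('w13');s=snap('s13','scene');t=snap('t13','top')
from station import manip
R=np.array(manip.sense()['tcp_rot']);print('turn',np.arctan2(R[0,0],R[1,0])-.126)
a=cv2.resize(w['pixels'][130:290,200:360,::-1],(400,400),interpolation=2)
b=cv2.resize(s['pixels'][170:230,170:230,::-1],(400,400),interpolation=2)
cv2.imwrite('pics/c13.png',np.hstack([a,b]))"
```

```text
w13 13.12 [ 511.2 -111.9  144.6] [[0.97, -0.242, 0.0], [-0.242, -0.97, 0.001], [0.0, -0.001, -1.0]] q [-0.67  0.36  0.94  1.94 -0.34  1.02 -1.39] F [-5.6  3.8  9.2] T [0.75 1.47 0.1 ] 7.8 30.00125569291413
s13 13.18 [ 511.1 -111.9  144.6] [[0.97, -0.241, 0.0], [-0.241, -0.97, 0.001], [0.0, -0.002, -1.0]] q [-0.67  0.36  0.94  1.94 -0.34  1.02 -1.39] F [-5.   2.9  8. ] T [0.79 1.44 0.03] 7.8 30.00129250343889
t13 13.22 [ 511.2 -111.9  144.6] [[0.97, -0.241, 0.001], [-0.241, -0.97, 0.001], [0.0, -0.002, -1.0]] q [-0.67  0.36  0.94  1.94 -0.34  1.02 -1.39] F [-5.2  3.3  8.3] T [0.79 1.43 0.1 ] 7.8 30.001156101934612
turn 1.688610502704024
```

Request:
jog_arm --plan '[{"rotation": [0,0,0.05],"travel": [0,0,0],"grip": 0},{"rotation": [0,0,0.05],"travel": [0,0,0],"grip": 0},{"rotation": [0,0,0],"travel": [0,0,0],"grip": 0},{"rotation": [0,0,0],"travel": [0,0,0],"grip": 0}]'

```text
clock: 13.72
eef_pos: [511.2, -111.8, 144.6]
tcp_rot: [[0.942, -0.337, 0.0], [-0.337, -0.942, 0.002], [-0.0, -0.002, -1.0]]
force: [-5.7, 3.0, 7.9]
width: 7.9
gripper_force: 30.0
```

```bash
python3 -c "
from h import *
for i in range(3): w=snap('w14')
from station import manip
R=np.array(manip.sense()['tcp_rot']);print('turn',np.arctan2(R[0,0],R[1,0])-.126)
s=snap('s14','scene')
a=cv2.resize(w['pixels'][130:290,200:360,::-1],(400,400),interpolation=2)
b=cv2.resize(s['pixels'][170:230,170:230,::-1],(400,400),interpolation=2)
cv2.imwrite('pics/c14.png',np.hstack([a,b]))"
```

```text
w14 13.78 [ 511.2 -111.8  144.6] [[0.942, -0.337, 0.001], [-0.337, -0.942, 0.002], [-0.0, -0.002, -1.0]] q [-0.69  0.37  0.96  1.94 -0.35  1.02 -1.48] F [-5.1  3.5  9.2] T [0.82 1.4  0.09] 7.5 30.00137355644256
w14 13.82 [ 511.2 -111.8  144.6] [[0.942, -0.337, 0.0], [-0.337, -0.942, 0.002], [-0.0, -0.002, -1.0]] q [-0.69  0.37  0.96  1.94 -0.35  1.02 -1.48] F [-4.9  3.8  9. ] T [0.79 1.42 0.09] 7.9 30.00113509129733
w14 13.88 [ 511.2 -111.8  144.6] [[0.942, -0.337, 0.001], [-0.337, -0.942, 0.002], [-0.0, -0.002, -1.0]] q [-0.69  0.37  0.96  1.94 -0.35  1.02 -1.48] F [-5.2  3.9  7.7] T [0.85 1.41 0.08] 7.9 30.001225853338838
turn 1.7885167202626544
s14 13.93 [ 511.2 -111.8  144.6] [[0.941, -0.337, 0.0], [-0.337, -0.941, 0.002], [-0.0, -0.002, -1.0]] q [-0.69  0.37  0.96  1.94 -0.35  1.02 -1.48] F [-4.3  4.1  8.7] T [0.82 1.45 0.1 ] 7.9 30.00128673389554
```

View pics/c14.png

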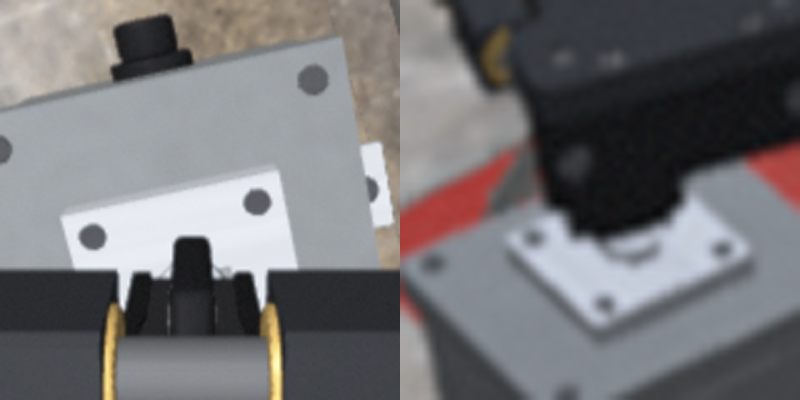

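The head is still square between the fingers (crop columns 175–210) and the collar is down on the plate. I'm giving a last small turn to confirm the stop.

Request:
jog_arm --plan '[{"rotation": [0,0,0.04],"travel": [0,0,0],"grip": 0},{"rotation": [0,0,0.03],"travel": [0,0,0],"grip": 0},{"rotation": [0,0,0],"travel": [0,0,0],"grip": 0},{"rotation": [0,0,0],"travel": [0,0,0],"grip": 0}]'

```text
clock: 14.42
eef_pos: [511.2, -111.7, 144.6]
tcp_rot: [[0.916, -0.401, 0.0], [-0.401, -0.916, 0.001], [-0.0, -0.001, -1.0]]
force: [-4.9, 3.2, 8.8]
width: 8.1
gripper_force: 30.0
```

```bash
python3 -c "
from h import *
for i in range(3): w=snap('w15')
from station import manip
R=np.array(manip.sense()['tcp_rot']);print('turn',np.arctan2(R[0,0],R[1,0])-.126)"
```

```text
w15 14.47 [ 511.2 -111.8  144.6] [[0.916, -0.401, 0.0], [-0.401, -0.916, 0.001], [-0.0, -0.001, -1.0]] q [-0.7   0.37  0.98  1.94 -0.36  1.02 -1.54] F [-5.6  3.2  9.5] T [0.88 1.47 0.43] 7.8 30.001665777526796
w15 14.53 [ 511.2 -111.8  144.6] [[0.916, -0.401, 0.0], [-0.401, -0.916, 0.001], [-0.0, -0.001, -1.0]] q [-0.7   0.37  0.98  1.94 -0.36  1.02 -1.54] F [-5.3  3.7  8.6] T [0.88 1.44 0.37] 7.4 30.001479322090745
w15 14.57 [ 511.2 -111.7  144.6] [[0.916, -0.401, 0.0], [-0.401, -0.916, 0.001], [-0.0, -0.001, -1.0]] q [-0.7   0.37  0.98  1.94 -0.36  1.02 -1.54] F [-5.6  3.4  8.7] T [0.86 1.46 0.35] 7.8 30.00155454967171
turn 1.8578892651752388
```

The torque jumped from 0.09 to about 0.38 N m, so the key is at its stop. I'm backing off a hair to spare the grip, then handing in.

Request:
jog_arm --plan '[{"rotation": [0,0,-0.02],"travel": [0,0,0],"grip": 0},{"rotation": [0,0,0],"travel": [0,0,0],"grip": 0},{"rotation": [0,0,0],"travel": [0,0,0],"grip": 0},{"rotation": [0,0,0],"travel": [0,0,0],"grip": 0}]'

```text
clock: 15.08
eef_pos: [511.2, -111.8, 144.6]
tcp_rot: [[0.924, -0.383, 0.0], [-0.383, -0.924, 0.002], [-0.0, -0.002, -1.0]]
force: [-5.6, 3.8, 8.1]
width: 7.8
gripper_force: 30.0
```

```bash
python3 -c "
from h import *
snap('w16');snap('w17')
from station import manip
print(manip.sign_off())"
```

```text
w16 15.12 [ 511.2 -111.8  144.6] [[0.924, -0.383, 0.0], [-0.383, -0.924, 0.002], [-0.0, -0.002, -1.0]] q [-0.7   0.37  0.97  1.94 -0.36  1.02 -1.52] F [-5.4  3.8  7.6] T [0.81 1.48 0.27] 7.8 30.00137232709676
w17 15.18 [ 511.2 -111.8  144.6] [[0.924, -0.383, 0.0], [-0.383, -0.924, 0.002], [-0.0, -0.002, -1.0]] q [-0.7   0.37  0.97  1.94 -0.36  1.02 -1.52] F [-5.   4.2  8.9] T [0.84 1.44 0.25] 7.7 30.001356792636216
the job is handed in; nothing more can be done
None
```

I handed the job in at about 15 s: the paddle key is fully home in the release box, turned clockwise to its stop and still gripped at 30 N, though the sign-off gave no verdict back.

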